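# Feel along the fan of test spoons for dry paint

### The job

Check by touch whether the paint on the five test spoons is dry: run the fingertips (best kept closed) along the row of upturned spoon domes, starting at the spoon at the end where the upright post with the ball stands and finishing at the other end, so that every dome in turn dips a few millimetres under the fingertips. Touch lightly: do not bend a spoon far down, and do not pinch, lift or shift the spoons, the stand or the bottles and jar around it. Finish with the hand clear and the spoons sprung back.

Things in the scene. Friction and masses are not known exactly. Their poses are not given: they have to be found in the camera images.
- stand: loose stand (0.9 kg): plywood board, x -190 to 35, y -115 to 115 mm, 12 thick, with five springy spoons fanned towards its +x. Origin: on the table under the dome of spoon 3; z up. Domes 46 mm apart on an arc of 160 mm radius about x = -160, y = 0; spoon 1 at the -y end, 5 at the +y end. Handles spring from wooden blocks 52 mm from the arc's centre, up to 72 mm tall.
- post (a point): top of the ball (22 mm across) on the round wooden post, 112 mm above the table, that stands on the stand's board at x = -100, y = -95 mm, at spoon 1's end of the fan
- top1 (a point): highest point of the upturned grey dome of test spoon 1 of 5, counted from the post's end; round dome 36 mm across, its crown 8 mm high, on a white handle 8 mm wide; its top is 69 mm above the table when untouched. Its x axis points outwards along the handle.
- top2 (a point): highest point of the upturned grey dome of test spoon 2 of 5, counted from the post's end; round dome 36 mm across, its crown 8 mm high, on a white handle 8 mm wide; its top is 72 mm above the table when untouched. Its x axis points outwards along the handle.
- top3 (a point): highest point of the upturned grey dome of test spoon 3 of 5, counted from the post's end; round dome 36 mm across, its crown 8 mm high, on a white handle 8 mm wide; its top is 75 mm above the table when untouched. Its x axis points outwards along the handle.
- top4 (a point): highest point of the upturned grey dome of test spoon 4 of 5, counted from the post's end; round dome 36 mm across, its crown 8 mm high, on a white handle 8 mm wide; its top is 78 mm above the table when untouched. Its x axis points outwards along the handle.
- top5 (a point): highest point of the upturned grey dome of test spoon 5 of 5, counted from the post's end; round dome 36 mm across, its crown 8 mm high, on a white handle 8 mm wide; its top is 81 mm above the table when untouched. Its x axis points outwards along the handle.
- spoon1 (a joint): how far spoon 1 is bent down, rad: 0 untouched, positive when its dome is pressed down (about 10 mm of dome travel per 0.1 rad), negative when bent up. The handle is springy, about 0.4 N per mm at the dome, and springs back when let go.
- spoon2 (a joint): how far spoon 2 is bent down, rad: 0 untouched, positive when its dome is pressed down (about 10 mm of dome travel per 0.1 rad), negative when bent up. The handle is springy, about 0.4 N per mm at the dome, and springs back when let go.
- spoon3 (a joint): how far spoon 3 is bent down, rad: 0 untouched, positive when its dome is pressed down (about 10 mm of dome travel per 0.1 rad), negative when bent up. The handle is springy, about 0.4 N per mm at the dome, and springs back when let go.
- spoon4 (a joint): how far spoon 4 is bent down, rad: 0 untouched, positive when its dome is pressed down (about 10 mm of dome travel per 0.1 rad), negative when bent up. The handle is springy, about 0.4 N per mm at the dome, and springs back when let go.
- spoon5 (a joint): how far spoon 5 is bent down, rad: 0 untouched, positive when its dome is pressed down (about 10 mm of dome travel per 0.1 rad), negative when bent up. The handle is springy, about 0.4 N per mm at the dome, and springs back when let go.
- dropper_a: paint dropper bottle with grey body and white cap, 25 mm across, 75 mm tall; stands outside the arc of spoons on the +y half, a bystander; origin at the centre of its foot
- dropper_b: paint dropper bottle with grey body and white cap, 25 mm across, 75 mm tall; stands outside the arc of spoons on the -y half, a bystander; origin at the centre of its foot
- jar: small glass jar with white cap, 44 mm across, 50 mm tall; stands beside the stand's board, a bystander; origin at the centre of its foot

How it is judged:
By the outcome, as a careful person would: the job done as asked, in the order asked, and still so for the second after the job is handed in, with the robot touching nothing.
It also fails if it takes over 40 s, if anything falls off the work surface, if the arm or the gripper's body presses on something with over 40 N, if the wrist force passes 120 N, or if a joint passes its speed limit or range.

### The arm

A 6-joint arm with a two-finger parallel gripper is mounted at the origin on the work surface. World frame = base frame: x ahead of the robot, y to its left, z up, the work surface at z = 0. Lengths are in m, angles in rad, forces in N, time in s.
With the tool pointing down it reaches from about 0.35 to 0.875 m from the base axis. Payload 15.5 kg.
Tool frame: the origin (TCP) lies at the very end of the fingers, on their centre line; the grasp point (between the pads) lies 19 mm behind it (r.hold_point_z is the distance from the TCP to the grasp point, in m); x points along the fingers, y is the direction in which the jaws open and shut, and the axes are right-handed (so a half turn about x gives the same grasp; the last joint's range is limited). The gripper opens to 85 mm and grips with 20 to 120 N. Pads are 22 mm wide; open, the fingers measure 114 mm over their backs; the gripper's body (76 mm by 85 mm) begins 54 mm behind the grasp point. The pads swing forward as they close: fully open they stand 13 mm farther back than shut.
Start: joints at [1.113, 0.494, 1.345, -0, 1.302, -0.096], TCP at [0.222, 0.584, 0.231] pointing down, gripper open.
Joint ranges: [-2.91, 2.91], [-0.82, 2.16], [0.22, 2.67], [-1.22, 4.37], [0.12, 2.79], [-3.08, 3.08]. Speed limits (rad/s): [1.89, 1.89, 2.57, 3.01, 3.01, 3.01].

### API

Orientations are given as a rotation vector (axis times angle).
In Python, from plant import r, cams, job, spotter gives the robot as it stands. Calls block until the motion is done:
- r.movep(position, orientation): joint-space move of the TCP to a pose.
- r.line_to(position, frame=None, feed=0.15): straight line of the TCP; frame=None keeps the orientation; feed is the mean speed in m/s.
- r.move_joints(angles): joint-space move.
- r.gripper_to(opening): finger opening in m; the grip force is fixed at half the most; returns when the fingers have stopped.
- r.sleep(seconds).
- r.ik(position, orientation): joint angles nearest the present ones, or None.
- cams.snapshot(name): name is "scene" or "top" or "wrist"; returns a dict with "pixels" (400x640x3 uint8, red, green, blue), "mtx" (3x3 intrinsics, pixels), "world_from_camera" (4x4, takes a point from camera to world coordinates). Camera axes: x right, y down, z forward; pixel columns grow to the right and rows downward; lengths in m; the calibration is good to about 2 mm. A picture is of the moment at which its call begins. There is no depth.
A pose or a line that the arm cannot do raises r.IKError and nothing moves.
- job.close_job(): hands the job in, once; it reports no verdict.
Trained networks look in a picture, given as the dict that the camera call returned (one of the last four; its "shot" number tells which), for a name from the list of things; names that differ only in an ending like _2 or _b are one class to them, and where a whole thing is asked for, a point or a joint stands for the part that bears it (a point fixed in the world has none). Each returns a list of dicts, best first, with "score" (0 to 1); they miss things now and then, are a little off and sometimes report something else, mostly with a low value. They report only what shows in the picture. A call takes as long as a camera call.
- spotter.boxes_of(target, picture): "extent" ([left, top, right, bottom] in pixels, round what is visible of it).
- spotter.regions_of(target, picture): "mask" (400x640 bool, what is visible of it) and "extent" ([left, top, right, bottom] in pixels, round what is visible of it).
Readings, each from a call of its own:
- r.current_t(): time.
- r.current_joint_pos(): joint angles.
- r.current_joint_vel(): joint speeds.
- r.current_joint_efforts(): joint torques, N m.
- r.current_eef_pos(): TCP position.
- r.current_tcp_rot(): TCP orientation.
- r.current_wrist_force(): force on the tool from outside, world axes, zero at the start.
- r.current_torque(): the same for the moment, N m.
- r.current_finger_gap(): finger opening in m.
Only numpy, scipy, OpenCV 4.12 (cv2) and the standard library are available. Lean on these libraries where they do the work, as an engineer would, in place of code of your own. Each camera call takes 0.05 s, during which the arm holds its last target.

## Working session

There is one attempt and no reset: what is moved stays moved. The work goes in short steps, each a Python script; the robot and the scene stay as the last script left them, time stands still between calls to the robot, and variables do not carry over. Pictures are saved under pics/ and viewed, and the job is handed in when it is done.

```bash
ls; mkdir -p pics
python3 - <<'E'
from plant import r,cams,job,spotter
import cv2,numpy as np,pickle
S={}
for n in ("scene","top"):
    s=cams.snapshot(n); S[n]=s
    cv2.imwrite(f"pics/{n}0.png",s["pixels"][:,:,::-1])
    print(n,s["mtx"].tolist(),np.round(s["world_from_camera"],4).tolist())
    for t in ("top1","top3","top5","post","stand","dropper_a","jar"):
        for d in spotter.boxes_of(t,s)[:6]: print(t,round(d["score"],2),np.round(d["extent"]).tolist())
pickle.dump(S,open("s0.pkl","wb"))
print(r.current_t(),r.current_tcp_rot(),r.current_eef_pos(),r.current_finger_gap())
E
```

```text
pics
scene [[421.95380387611715, 0.0, 312.12232481770184], [0.0, 421.95380387611715, 197.57995411969225], [0.0, 0.0, 1.0]] [[-0.3688, 0.6485, -0.6659, 1.0099], [0.9295, 0.253, -0.2684, 0.2112], [-0.0056, -0.7179, -0.6961, 0.5795], [0.0, 0.0, 0.0, 1.0]]
top1 0.92 [293.0, 182.0, 324.0, 231.0]
top1 0.87 [216.0, 230.0, 293.0, 251.0]
top1 0.77 [272.0, 189.0, 312.0, 232.0]
top1 0.63 [229.0, 214.0, 297.0, 243.0]
top1 0.62 [250.0, 200.0, 305.0, 239.0]
top3 0.92 [293.0, 182.0, 324.0, 231.0]
top3 0.87 [216.0, 230.0, 293.0, 251.0]
top3 0.77 [272.0, 189.0, 312.0, 232.0]
top3 0.63 [229.0, 214.0, 297.0, 243.0]
top3 0.62 [250.0, 200.0, 305.0, 239.0]
top5 0.92 [293.0, 182.0, 324.0, 231.0]
top5 0.87 [216.0, 230.0, 293.0, 251.0]
top5 0.77 [272.0, 189.0, 312.0, 232.0]
top5 0.63 [229.0, 214.0, 297.0, 243.0]
top5 0.62 [250.0, 200.0, 305.0, 239.0]
post 0.56 [199.0, 180.0, 380.0, 339.0]
stand 0.7 [196.0, 180.0, 385.0, 341.0]
dropper_a 0.85 [226.0, 165.0, 244.0, 200.0]
dropper_a 0.78 [178.0, 194.0, 195.0, 227.0]
dropper_a 0.56 [198.0, 284.0, 228.0, 324.0]
jar 0.83 [200.0, 280.0, 227.0, 324.0]
top [[400.2793
[... 487 characters left out ...]
372.0, 164.0]
top3 0.88 [298.0, 122.0, 369.0, 148.0]
top3 0.81 [299.0, 161.0, 366.0, 193.0]
top3 0.62 [294.0, 170.0, 352.0, 211.0]
top5 0.94 [290.0, 176.0, 336.0, 233.0]
top5 0.93 [302.0, 148.0, 372.0, 164.0]
top5 0.88 [298.0, 122.0, 369.0, 148.0]
top5 0.81 [299.0, 161.0, 366.0, 193.0]
top5 0.62 [294.0, 170.0, 352.0, 211.0]
post 0.72 [237.0, 102.0, 389.0, 251.0]
stand 0.79 [236.0, 101.0, 390.0, 251.0]
dropper_a 0.6 [389.0, 211.0, 407.0, 226.0]
dropper_a 0.58 [410.0, 164.0, 430.0, 180.0]
jar 0.7 [338.0, 84.0, 360.0, 112.0]
jar 0.54 [300.0, 163.0, 367.0, 192.0]
jar 0.35 [241.0, 102.0, 388.0, 249.0]
0.8 [ 0.2846636   1.55199433 -0.28465109] [0.22181008 0.58432164 0.23128396] 0.08497111544200346
```

Run:
```python
import cv2
a=cv2.imread("pics/top0.png")[70:270,200:460]; cv2.imwrite("pics/topc.png",cv2.resize(a,None,fx=3,fy=3,interpolation=cv2.INTER_CUBIC))
a=cv2.imread("pics/scene0.png")[150:350,160:420]; cv2.imwrite("pics/scenec.png",cv2.resize(a,None,fx=3,fy=3,interpolation=cv2.INTER_CUBIC))
```

```text
(no output)
```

View pics/topc.png

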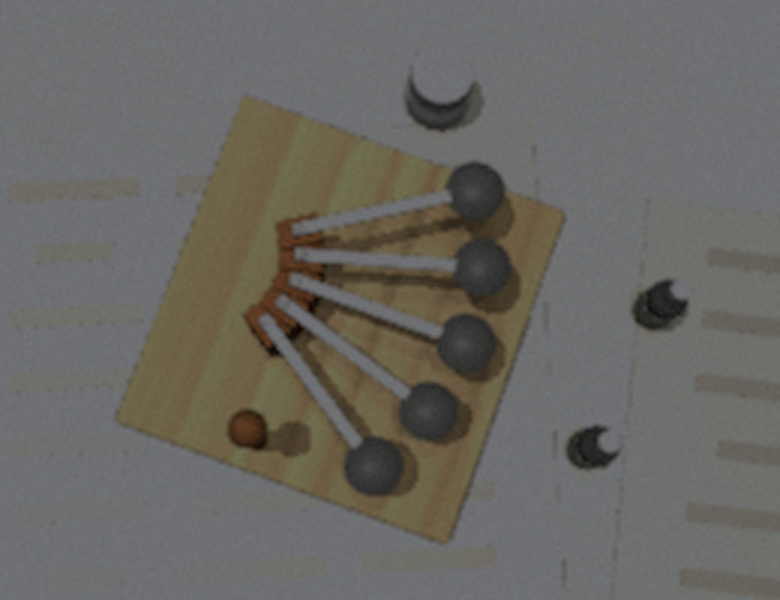

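View pics/scenec.png

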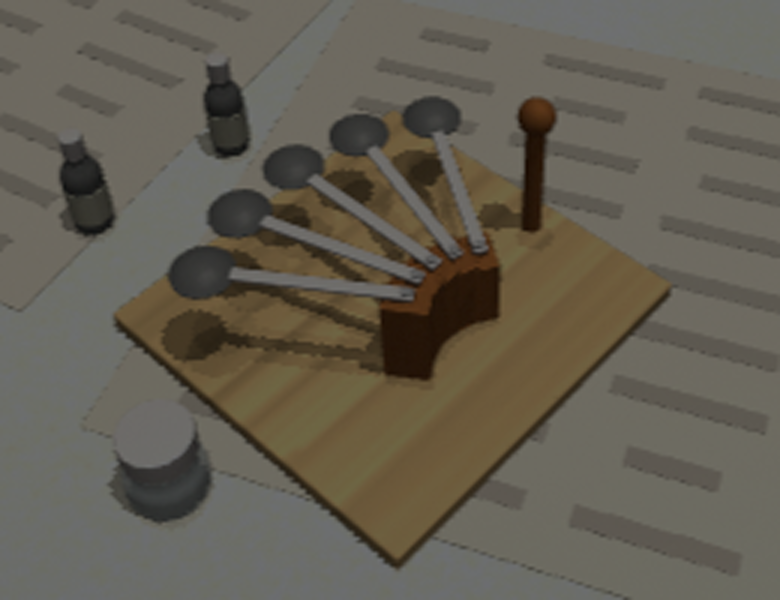

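The top view shows the ball at about (282,213), so spoon 1 is at (324,225), and the row runs anticlockwise to spoon 5 at (358,133). In the scene view, spoon 1 is at (304,189), beside the post, and spoon 5 is at (227,240). Next I fit the stand's pose.

```bash
cat > fit.py <<'E'
import pickle,numpy as np
from scipy.optimize import least_squares
th=2*np.arcsin(23/160)
H=[.069,.072,.075,.078,.081]
def dome(i,dz=0): a=(i-3)*th; return [-.16+.16*np.cos(a),.16*np.sin(a),H[i-1]+dz]
D=[dome(i,-.004) for i in range(1,6)]
C=[[.035,.115,.012],[.035,-.115,.012],[-.19,-.115,.012],[-.19,.115,.012]]
B=[-.1,-.095,.101]
if __name__=="__main__":
    S=pickle.load(open("s0.pkl","rb"))
    T=[(373,466),(429,411),(466,344),(482,268),(476,191),(248,430),(565,212),(450,543),(117,420),(245,95)]
    P=[(432,117),(359,134),(294,166),(240,212),(202,272),(537,117),(117,318),None,(670,290),(398,565)]
    M=np.array(D+[B]+C)
    def proj(s,X):
        W=np.linalg.inv(s["world_from_camera"]);q=(W[:3,:3]@X.T).T+W[:3,3];q=q@np.array(s["mtx"]).T;return q[:,:2]/q[:,2:]
    def w(p): c,s=np.cos(p[2]),np.sin(p[2]);R=np.array([[c,-s,0],[s,c,0],[0,0,1]]);return M@R.T+[p[0],p[1],0]
    def res(p,full=False,which="ts"):
        out=[]
        if "t" in which: out.append(proj(S["top"],w(p))-(np.array(T)/3-1/3+[200,70]))
        if "s" in which:
            k=[i for i,x in enumerate(P) if x]
            out.append(proj(S["scene"],w(p))[k]-(np.array([P[i] for i in k])/3-1/3+[160,150]))
        o=np.vstack(out); return o if full else o.ravel()
    for wh in ("t","s","ts"):
        f=min((least_squares(res,[.5,0,y0],loss="soft_l1",kwargs=dict(which=wh)) for y0 in (-2,-1,0,1,2,3)),key=lambda f:f.cost)
        print(wh,np.round(f.x,4),f.cost)
    print(np.round(res(f.x,True),1).tolist())
    np.save("pose.npy",f.x)
E
python3 fit.py
```

```text
t [ 0.5693 -0.0669  4.3573] 2.999769935280584
s [ 0.5739 -0.065  -1.9254] 3.7384189885055967
ts [ 0.5708 -0.0664 -1.9245] 15.65323755194496
[[0.2, -0.6], [0.0, -0.8], [0.1, -1.3], [0.0, -1.3], [-0.1, -1.2], [-0.6, -0.9], [0.5, -1.0], [-1.0, 0.5], [-1.6, -0.0], [-0.9, -1.1], [-0.3, -1.7], [-0.1, -1.5], [-0.1, -1.5], [-0.0, -1.6], [0.2, -2.2], [0.1, 0.1], [-1.7, -1.5], [1.4, -2.4], [0.1, -1.8]]
```

```bash
cat > h.py <<'E'
from plant import r,cams,job,spotter
import numpy as np,cv2
from scipy.spatial.transform import Rotation as Ro
from fit import dome
p=np.load("pose.npy");c,s=np.cos(p[2]),np.sin(p[2]);R=np.array([[c,-s,0],[s,c,0],[0,0,1]])
def W(X): return R@np.array(X)+[p[0],p[1],0]
top=[None]+[W(dome(i)) for i in range(1,6)]
def ori(sg,extra=0):
    y=sg*np.array([np.cos(p[2]+extra),np.sin(p[2]+extra),0]);x=np.array([0,0,-1.]);return Ro.from_matrix(np.c_[x,y,np.cross(x,y)]).as_rotvec()
def save(n,name):
    q=cams.snapshot(n);cv2.imwrite(f"pics/{name}.png",q["pixels"][:,:,::-1]);return q
def arc(a,z,rad=.16): return W([-.16+rad*np.cos(a),rad*np.sin(a),z])
E
python3 - <<'E'
from h import *
for i in range(1,6): print(i,np.round(top[i],3), np.linalg.norm(top[i][:2]))
for sg in (1,-1):
  for i in (1,3,5):
    q=r.ik(top[i]+[0,0,.06],ori(sg)); print(sg,i,None if q is None else np.round(q,2))
E
```

```text
1 [ 0.498 -0.012  0.069] 0.4980828933788168
2 [ 0.53  -0.044  0.072] 0.5322930112646551
3 [ 0.571 -0.066  0.075] 0.5746990231707769
4 [ 0.616 -0.076  0.078] 0.6205125130135679
5 [ 0.662 -0.072  0.081] 0.6656427659439561
1 1 [-0.14  0.46  1.77 -0.    0.91  1.78]
1 3 [-0.22  0.53  1.58 -0.    1.03  1.7 ]
1 5 [-0.2   0.64  1.34 -0.    1.17  1.73]
-1 1 [-0.14  0.46  1.77 -0.    0.91 -1.36]
-1 3 [-0.22  0.53  1.58 -0.    1.03 -1.44]
-1 5 [-0.2   0.64  1.34 -0.    1.17 -1.42]
```

Run:
```python
from h import *
r.gripper_to(0.0)
r.movep(top[1]+[0,0,.12],ori(-1))
r.line_to(top[1]+[0,0,.012],feed=.1)
r.sleep(.3)
print(r.current_t(),r.current_eef_pos(),r.current_finger_gap(),r.current_joint_pos())
print([np.round(r.current_wrist_force(),2).tolist() for _ in range(3)])
for n in("scene","top"):
    q=save(n,n+"1")["pixels"][:,:,::-1]
    v,u=(150,160) if n=="scene" else (70,200)
    cv2.imwrite(f"pics/{n}1c.png",np.clip(2*cv2.resize(q[v:v+200,u:u+260],None,fx=3,fy=3,interpolation=cv2.INTER_CUBIC).astype(float),0,255))
```

```text
5.4417 [ 0.49808478 -0.01193589  0.08126134] -8.58661509697412e-05 [-1.43864455e-01  5.33637825e-01  1.81560425e+00 -1.17958663e-05
  7.91848842e-01 -1.36091082e+00]
[[-0.83, 0.66, -0.01], [-0.83, 0.66, -0.01], [-0.83, 0.66, -0.01]][ WARN:0@7.787] global loadsave.cpp:1063 imwrite_ Unsupported depth image for selected encoder is fallbacked to CV_8U.
```

View pics/scene1c.png

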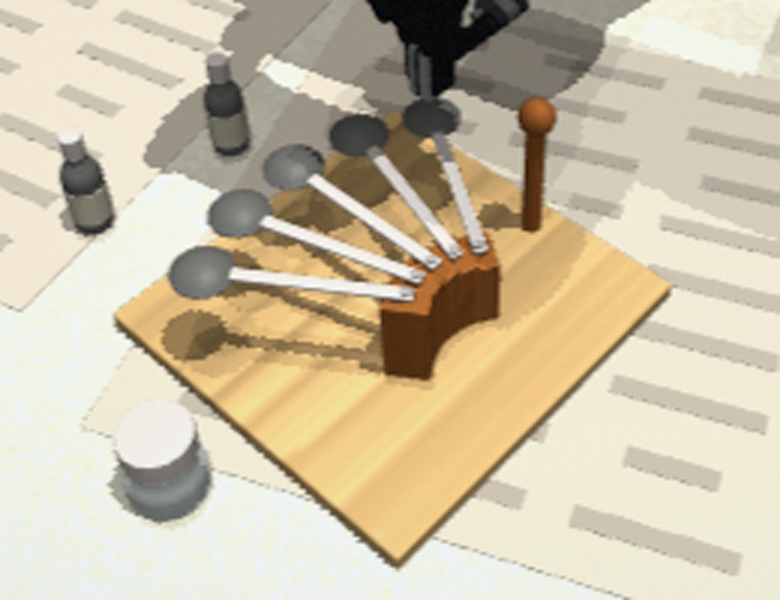

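View pics/top1c.png

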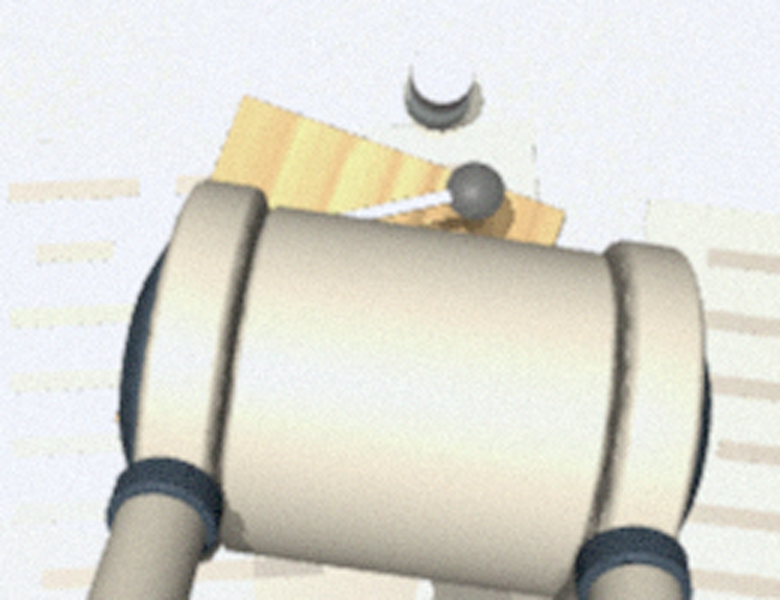

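The scene view shows the closed fingertips at about (303,181), straight above dome 1 at (304,189), and the post and bottles are clear. I'll press dome 1 lightly and check the force.

Run:
```python
from h import *
for dz in (.003,-.001,-.003,-.005):
    r.line_to(top[1]+[0,0,dz],feed=.05); r.sleep(.15)
    print(dz,round(r.current_t(),2),round(r.current_eef_pos()[2]-.069,4),np.round(r.current_wrist_force(),2))
```

```text
0.003 6.03 0.003 [ 0.32 -0.04 -0.28]
-0.001 6.42 -0.001 [ 0.42 -0.14 -0.29]
-0.003 6.83 -0.003 [ 0.42 -1.21  1.73]
-0.005 7.22 -0.005 [ 1.02 -0.92  2.49]
```

```bash
python3 - <<'E'
from h import *
from fit import th,H
a0=-2*th
for k in range(1,17):
    u=k/4; a=a0+u*th; z=.069+.003*u; dip=.0035+.0015*np.cos(2*np.pi*u)
    r.line_to(arc(a,z-dip),feed=.05)
    if k%2==0: print(1+u,round(r.current_t(),2),np.round((r.current_eef_pos()-arc(a,z))*1000,1),np.round(r.current_wrist_force(),2))
    if k in(4,8,12,16):
        r.sleep(.1); q=save("scene",f"sw{k}")
r.line_to(top[5]+[0,0,.12],feed=.12)
r.sleep(.5)
print(r.current_t(),r.current_wrist_force())
E
python3 - <<'E'
import cv2,numpy as np
L=[cv2.convertScaleAbs(cv2.resize(cv2.imread(f"pics/sw{k}.png")[140:280,180:360],None,fx=2.2,fy=2.1),alpha=2) for k in(4,8,12,16)]
cv2.imwrite("pics/sw.png",np.vstack([np.hstack(L[:2]),np.hstack(L[2:])]))
E
```

```text
1.5 7.99 [ 0.2 -0.2 -2. ] [ 0.36 -0.39 -0.1 ]
2.0 8.76 [ 0.5 -0.3 -5. ] [ 0.51 -1.04  2.27]
2.5 9.68 [ 0.2 -0.1 -2. ] [-0.54  0.03 -0.59]
3.0 10.44 [ 0.6 -0.2 -4.9] [0.57 1.06 2.47]
3.5 11.36 [ 0.3 -0.  -2. ] [-0.47 -0.3  -0.01]
4.0 12.12 [ 0.6 -0.1 -5. ] [ 1.11 -0.38  1.5 ]
4.5 13.04 [ 0.3  0.1 -2. ] [ 0.78 -0.42 -0.09]
5.0 13.81 [ 0.5  0.1 -5. ] [0.68 0.3  1.8 ]
15.65 [ 1.29932064  0.13021908 -0.62890932]
```

View pics/sw.png

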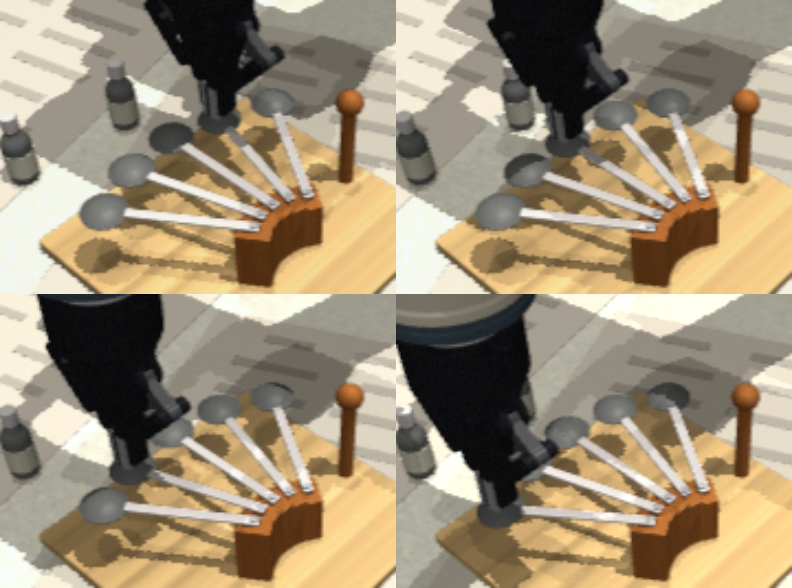

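All four pictures show the fingertips on domes 2, 3, 4 and 5 in turn, with the earlier ones sprung back. Next I move the hand aside and compare with the start pictures.

Run:
```python
from h import *
import pickle
r.move_joints([1.113, 0.494, 1.345, 0, 1.302, -0.096]); r.sleep(.5)
S=pickle.load(open("s0.pkl","rb"));L=[]
for n in("scene","top"):
    q=save(n,n+"2")["pixels"]
    v,u=(150,160) if n=="scene" else (70,200)
    A=S[n]["pixels"][v:v+200,u:u+260];B=q[v:v+200,u:u+260]
    g=lambda X:cv2.GaussianBlur(cv2.cvtColor(X,cv2.COLOR_RGB2GRAY).astype(np.float32),(0,0),1)
    a,b=g(A),g(B);print(n,a.mean(),b.mean(),cv2.phaseCorrelate(a,b,cv2.createHanningWindow((260,200),cv2.CV_32F)),np.abs(a-b*a.mean()/b.mean()).max())
    L.append(np.clip(np.abs(a-b)*8,0,255))
    L.append(b)
cv2.imwrite("pics/diff.png",cv2.resize(np.vstack([np.hstack(L[:2]),np.hstack(L[2:])]),None,fx=1.45,fy=1.45).astype(np.uint8))
print(r.current_t(),r.current_eef_pos())
```

```text
scene 94.58525 94.58429 ((0.018038178266010618, 0.005339130687644911), 0.9935796637358489) 0.9272785
top 103.74231 103.742676 ((-0.0010203166276596676, 0.008410945555127114), 0.931322026570638) 3.0551167
19.0417 [0.22169559 0.58483629 0.23120717]
```

View pics/diff.png

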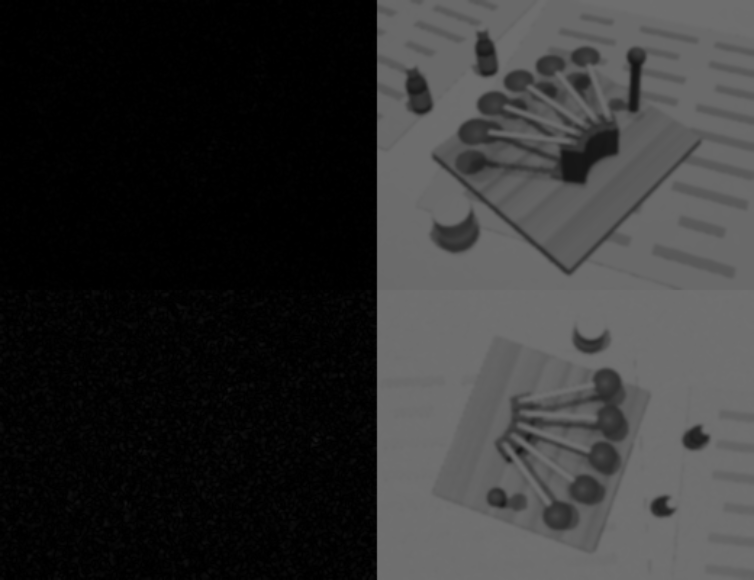

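The difference pictures show only noise: nothing has shifted and the spoons are back up. Handing in.

```bash
python3 -c "
from plant import r,job
job.close_job();print(r.current_t())"
```

```text
the job is handed in; nothing more can be done
the job is handed in; nothing more can be done
```

I ran the closed fingertips along the five domes from spoon 1, at the post, to spoon 5, and handed the job in at about 19 s of the 40 s allowed.

- **Touch:** The path put the fingertips about 5 mm below each untouched dome top, rising to about 2 mm below between domes. At the five domes the upward wrist force read 2.5, 2.3, 2.5, 1.5 and 1.8 N. That fits a dip of about 4–6 mm, though the force sensor wanders by about 0.5 N. I did not measure the dips directly.
- **After the sweep:** The hand lifted clear and went back to its start pose. Pictures from both cameras matched the ones from the start, with only noise between them (shift under 0.02 px). The spoons had sprung back, and the stand, bottles and jar had not moved.
- **Disagreement:** The stand positions found from the top camera and the scene camera differed by about 5 mm. I used the fit to both, with picture errors of mostly 1–2 px. The pictures taken on domes 2 to 5 showed the fingertips on each dome, and on dome 1 the force reading confirmed contact.

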